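# Find the loose draining board on the slip trough and tip it open

## Robot

A 7-joint arm with a two-finger parallel gripper is mounted at the origin on the work surface. World frame = base frame: x ahead of the robot, y to its left, z up, the work surface at z = 0. Lengths are in m, angles in rad, forces in N, time in s.
With the tool pointing down it reaches from about 0.4 to 0.85 m from the base axis. Payload 6.9 kg.
Tool frame: the origin (TCP) lies at the very end of the fingers, on their centre line; the grasp point (between the pads) lies 19 mm behind it; z points along the fingers, y is the direction in which the jaws open and shut (so a half turn about z gives the same grasp; the last joint's range is limited). The gripper opens to 85 mm and grips with 20 to 120 N. Pads are 22 mm wide; open, the fingers measure 114 mm over their backs; the gripper's body (76 mm by 85 mm) begins 54 mm behind the grasp point. The pads swing forward as they close: fully open they stand 13 mm farther back than shut.
Start: joints at [-1.022, 0.507, -0.238, 1.5, 0.126, 1.149, -0.155], TCP at [0.268, 0.565, 0.231] pointing down, gripper open.
Joint ranges: [-3.08, 3.08], [-0.24, 2.05], [-1.43, 1.35], [0, 2.5], [-1.52, 4.66], [0.17, 1.96], [-2.89, 2.89]. Speed limits (rad/s): [2.39, 2.39, 3.14, 3.14, 3.14, 3.14, 3.14].

## Interface

Orientations are given as a unit quaternion [w, x, y, z].
In Python, from workcell import read_state, snapshot, get_calibration, hand_in gives the robot as it stands. The module is installed in compiled form; this text tells all that it offers.
- The arm moves only by the shell command python3 -m creep 'ROWS' [FORCE]. ROWS is JSON, a list of rows, each an object with "travel": the shift along the tool's x, y, z in cm, a list of three; "dr": the turn, a rotation vector about the tool's x, y, z in degrees, a list of three; "fingers": the opening, from -1 (shut) to 1 (fully open). In form: [{"travel": [tx, ty, tz], "dr": [ax, ay, az], "fingers": fingers}, ...]. A call has 1 to 8 rows; each row is the pose to reach, as a shift and turn from the pose commanded when the call began, along the tool's axes at that moment; what a row does not reach only later rows make up. A row lasts 1/10 s, in which the tool goes at most 50 mm and 8.59 degrees, less where a joint would pass 70% of its speed; a pose out of reach is approached as far as the arm can. A call with a gripper value outside its range is refused whole. The fingers move at their own pace and stop on an object; FORCE is the grip in N (left out, the last holds). Time passes only in rows, so rows that repeat a pose let the fingers close. It gives the time, the measured TCP pose, the force and the opening at its end, in the units of the state.
- read_state(): the state, without advancing time (a new reading comes with each control period).
- snapshot(name): name is "scene" or "top" or "wrist"; returns (picture, depth): 400x640x3 uint8, red, green, blue; 400x640 float32, m along the optical axis (not along the pixel's ray), 0 where there is no reading.
- get_calibration(name): a dict with "intrinsics" (3x3 intrinsics, pixels), "R" (3x3) and "t" (3): a world point X has camera coordinates R X + t. Camera axes: x right, y down, z forward; pixel columns grow to the right and rows downward; lengths in m; the calibration is good to about 2 mm. A picture is of the moment at which its call begins: read the wrist's pose just before it. get_calibration takes no time and is no camera call; for the wrist camera it gives the pose at the moment of the call.
- hand_in(): hands the job in, once; it reports no verdict.
The state is a dict: "t": time; "joint_positions": joint angles; "joint_velocities": joint speeds; "effort": joint torques, N m; "tool_pos": TCP position; "orientation": TCP orientation; "contact_force": force on the tool from outside, world axes, zero at the start; "moment": the same for the moment, N m; "gripper_width": finger opening in m.
Only numpy, scipy, OpenCV 4.12 (cv2) and the standard library are available. Lean on these libraries where they do the work, as an engineer would, in place of code of your own. Each camera call takes 0.05 s, during which the arm holds its last target. There are 200 camera calls.

## Task

The slip trough in the casting workshop is to be cleaned: under one of its four draining boards the prop has been folded away, and nothing shows which. Press lightly with a fingertip on the far ends of the boards, one after another, until you find the one that rocks; press its far end down so that its near end comes up, then push the raised end away from you until the board stands upright and stays there by itself. Do not force the boards that are propped; there is nothing to grip or lift, so leave the mould, tub, cup and brush beside the trough where they are.

Things in the scene. Friction and masses are not known exactly. Their poses are not given: they have to be found in the camera images.
- trough: Fixed steel slip trough on the bench, 220 deep (x) x 380 wide (y) x 110 mm high, topped flush by 4 identical wooden draining boards side by side. Origin on the bench under the middle of the hinge rod; x points to the far side (within 12 degrees of ahead), y left along the rod. The boards' hinge axis is 92 mm above the bench. Inside, walls are 141 mm nearer and 71 mm farther than the axis; floor at 4 mm.
- board_1 (a joint): Tilt of the leftmost (largest y) board, rad: 0 level and closed, grows as the far end goes down and the near end up, 1.57 upright, stop at 1.66; never negative. Board 200 x 84 x 18 mm, 0.15 to 0.31 kg, 90 mm pitch, reaching 135 mm nearer and 65 mm farther than the axis. Propped boards (3 of the 4) give under 0.03 rad; the loose one looks the same and stays where left (stiff hinge).
- board_1_far (a point): Point on the top face of the leftmost (largest y) board, on its centre line, 45 mm beyond the hinge axis (two brass screw heads mark the axis), 20 mm from the far edge, 110 mm above the bench when level. Moves with the board. The loose board yields to 5 to 8 N pressed down here; which board is loose changes every time.
- board_1_near (a point): Middle of the top edge of the leftmost (largest y) board's near end, 135 mm from the hinge axis, 110 mm above the bench when level. Moves with the board.
- board_2 (a joint): Tilt of the second from the left board, rad: 0 level and closed, grows as the far end goes down and the near end up, 1.57 upright, stop at 1.66; never negative. Board 200 x 84 x 18 mm, 0.15 to 0.31 kg, 90 mm pitch, reaching 135 mm nearer and 65 mm farther than the axis. Propped boards (3 of the 4) give under 0.03 rad; the loose one looks the same and stays where left (stiff hinge).
- board_2_far (a point): Point on the top face of the second from the left board, on its centre line, 45 mm beyond the hinge axis (two brass screw heads mark the axis), 20 mm from the far edge, 110 mm above the bench when level. Moves with the board. The loose board yields to 5 to 8 N pressed down here; which board is loose changes every time.
- board_2_near (a point): Middle of the top edge of the second from the left board's near end, 135 mm from the hinge axis, 110 mm above the bench when level. Moves with the board.
- board_3 (a joint): Tilt of the third from the left board, rad: 0 level and closed, grows as the far end goes down and the near end up, 1.57 upright, stop at 1.66; never negative. Board 200 x 84 x 18 mm, 0.15 to 0.31 kg, 90 mm pitch, reaching 135 mm nearer and 65 mm farther than the axis. Propped boards (3 of the 4) give under 0.03 rad; the loose one looks the same and stays where left (stiff hinge).
- board_3_far (a point): Point on the top face of the third from the left board, on its centre line, 45 mm beyond the hinge axis (two brass screw heads mark the axis), 20 mm from the far edge, 110 mm above the bench when level. Moves with the board. The loose board yields to 5 to 8 N pressed down here; which board is loose changes every time.
- board_3_near (a point): Middle of the top edge of the third from the left board's near end, 135 mm from the hinge axis, 110 mm above the bench when level. Moves with the board.
- board_4 (a joint): Tilt of the rightmost board, rad: 0 level and closed, grows as the far end goes down and the near end up, 1.57 upright, stop at 1.66; never negative. Board 200 x 84 x 18 mm, 0.15 to 0.31 kg, 90 mm pitch, reaching 135 mm nearer and 65 mm farther than the axis. Propped boards (3 of the 4) give under 0.03 rad; the loose one looks the same and stays where left (stiff hinge).
- board_4_far (a point): Point on the top face of the rightmost board, on its centre line, 45 mm beyond the hinge axis (two brass screw heads mark the axis), 20 mm from the far edge, 110 mm above the bench when level. Moves with the board. The loose board yields to 5 to 8 N pressed down here; which board is loose changes every time.
- board_4_near (a point): Middle of the top edge of the rightmost board's near end, 135 mm from the hinge axis, 110 mm above the bench when level. Moves with the board.
- mould: Two-part white plaster mould, 85 x 73 x 95 mm high, with black bands, loose on the bench to the left of the trough. Origin under its centre. To be left alone.
- tub: Blue glaze tub with lid, 106 mm across, 100 mm high, loose on the bench to the right of the trough. Origin under its centre. To be left alone.
- cup: White biscuit-fired cup, 72 mm across, 75 mm high, loose on the bench between robot and trough. Origin under its centre. To be left alone.
- brush: Brush lying on the bench between robot and trough, about 200 mm long, under 30 mm high. Origin under it. To be left alone.

How it is judged:
By the outcome, as a careful person would: the job done as asked, in the order asked, and still so for the second after the job is handed in, with the robot touching nothing.
It also fails if it takes over 54 s, if anything falls off the work surface, if the arm or the gripper's body presses on something with over 40 N, if the wrist force passes 120 N, or if a joint passes its speed limit or range.

## Working session

There is one attempt and no reset: what is moved stays moved. The work goes in short steps, Python scripts to look and compute and a shell command to move; the robot and the scene stay as the last step left them, time stands still between calls to the robot, and variables do not carry over. Pictures are saved under pics/ and viewed, about 8 in all and at most 12, crops included, and the job is handed in when it is done.

```bash
mkdir -p pics
cat > h.py <<'E'
import numpy as np, cv2
from workcell import *
from scipy.spatial.transform import Rotation as R
def snap(n,f):
    c=get_calibration(n); p,d=snapshot(n); cv2.imwrite('pics/'+f+'.png',p[:,:,::-1]); np.savez('pics/'+f,d=d,K=c['intrinsics'],R=c['R'],t=c['t']); return p,d
def px(f,u,v,z=None):
    a=np.load('pics/'+f+'.npz'); K,Rr,t=a['K'],a['R'],a['t']
    ray=np.linalg.inv(K)@[u,v,1]; o=-Rr.T@t; w=Rr.T@ray
    if z is not None: return o+w*(z-o[2])/w[2]
    return o+w*np.median([x for x in a['d'][v-1:v+2,u-1:u+2].ravel() if x>0] or [0])
def rot():
    s=read_state();q=s['orientation'];return s,R.from_quat([q[1],q[2],q[3],q[0]])
def to(p):
    s,r=rot(); return r.inv().apply(np.array(p)-s['tool_pos'])*100
E
python3 - <<'E'
from h import *
snap('top','top0');snap('scene','sc0')
s,r=rot();print(s);print(r.as_matrix().round(3))
E
```

```text
{'t': 0.1, 'joint_positions': array([-1.02249166,  0.50829497, -0.2375225 ,  1.501022  ,  0.12573229,
        1.14890999, -0.15482686]), 'joint_velocities': array([-8.69865618e-05, -1.53583373e-03,  2.82078284e-04, -2.44295506e-03,
        2.71980220e-04,  7.82903394e-04, -1.51049505e-05]), 'effort': array([-5.01191971e-03, -6.21822882e+01, -2.19447970e+00, -2.50204772e+01,
        1.25681644e-02,  7.83541618e-03, -2.05336164e-05]), 'tool_pos': array([0.26768584, 0.56427858, 0.23049446]), 'orientation': array([-1.51612878e-04,  2.19603230e-01,  9.75588923e-01, -8.07162221e-04]), 'contact_force': array([-0.73493437, -0.576651  , -0.82327288]), 'moment': array([ 0.00531654,  0.005505  , -0.0368543 ]), 'gripper_width': 0.08561546952239}
[[-0.904  0.428 -0.001]
 [ 0.428  0.904 -0.002]
 [-0.    -0.002 -1.   ]]
```

View pics/top0.png

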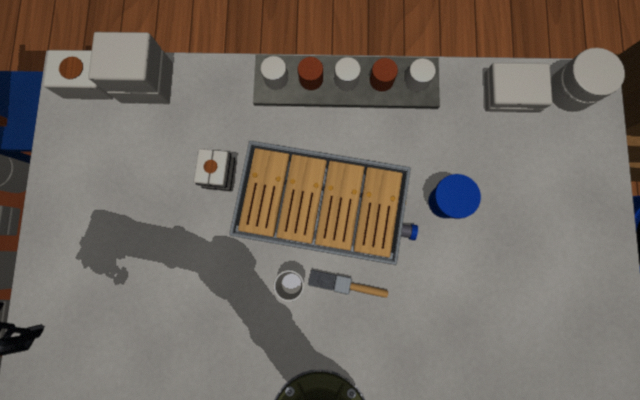

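View pics/sc0.png

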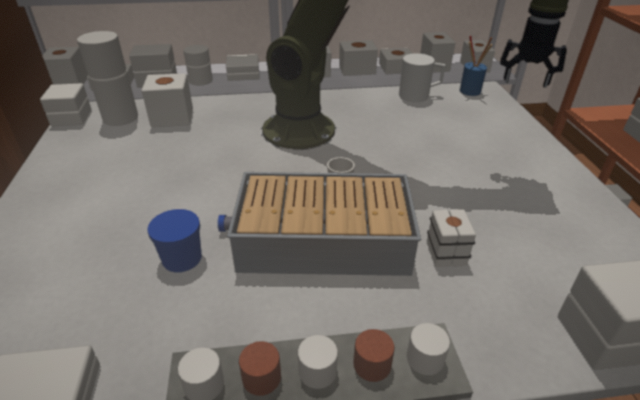

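The top view shows the trough with corners about (250,142), (410,168), (398,263) and (233,236). The mould is at (212,168), the tub at (457,197), the cup at (290,285) and the brush at (350,284). The scene view shows the same layout from the far side. Next I fit the trough from the depth data.

Run:
```python
from h import *
a=np.load('pics/top0.npz');d=a['d'];v,u=np.mgrid[0:400,0:640]
P=np.stack([(u-a['K'][0,2])/a['K'][0,0]*d,(v-a['K'][1,2])/a['K'][1,1]*d,d],-1)
W=(P-a['t'])@a['R']
m=((W[...,2]>.095)&(W[...,2]<.125)&(d>0)).astype(np.uint8)
n,l,st,c=cv2.connectedComponentsWithStats(m)
for i in range(1,n):
    if st[i,4]>300: 
        pts=W[l==i];r=cv2.minAreaRect(pts[:,:2].astype(np.float32));print(st[i],r,np.median(pts[:,2]))
for q in [(250,142),(410,168),(398,263),(233,236)]: print(q,px('top0',*q,z=.11).round(3))
im=cv2.imread('pics/top0.png')[130:275,190:430];cv2.imwrite('pics/c0.png',cv2.resize(im,None,fx=3.3,fy=3.3,interpolation=cv2.INTER_CUBIC))
```

```text
[ 94  39  65  51 581] ((0.8243116736412048, 0.4717867970466614), (0.09018431603908539, 0.18029695749282837), 41.10750961303711) 0.1097940464901245
[ 569   48   55   50 2093] ((0.8571041822433472, -0.6564383506774902), (0.12443410605192184, 0.12418561428785324), 71.83692932128906) 0.10649132238773022
[  229   141   181   124 14815] ((0.522602915763855, 0.00888851284980774), (0.39037472009658813, 0.23059993982315063), 81.40760040283203) 0.11119043837681997
[194 149  33  36 691] ((0.602038562297821, 0.2765151560306549), (0.07139474153518677, 0.08275175094604492), 85.26787567138672) 0.09636123211069274
[ 434  174   47   45 1605] ((0.5434749126434326, -0.3093019425868988), (0.10491170734167099, 0.10427980124950409), 2.0674986839294434) 0.10123582342158748
(250, 142) [0.661 0.181 0.11 ]
(410, 168) [ 0.605 -0.199  0.11 ]
(398, 263) [ 0.385 -0.169  0.11 ]
(233, 236) [0.437 0.208 0.11 ]
```

View pics/c0.png

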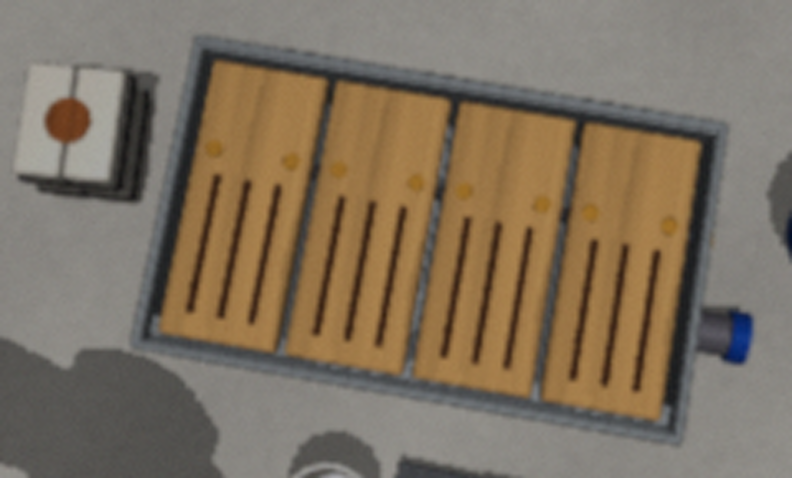

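The brass screws mark the hinge line: in crop pixels board 1 has (213,148) and (290,161), board 4 has (590,212) and (668,226). Next I compute the press points.

Run:
```python
from h import *
f=lambda x,y: px('top0',190+(x-1.15)/3.3,130+(y-1.15)/3.3,z=.11)
S=[f(*p) for p in [(213,148),(290,161),(338,169),(416,182),(463,190),(542,204),(590,212),(668,226)]]
S=np.array(S);print(S.round(4))
C=S.reshape(4,2,3).mean(1); dy=C[0]-C[3];print('pitch',np.linalg.norm(dy)/3,'yaw',np.degrees(np.arctan2(-dy[0],dy[1])))
cs=np.array([px('top0',*q,z=.11) for q in [(250,142),(410,168),(398,263),(233,236)]]);print(cs.mean(0),C.mean(0))
a=np.arctan2(-dy[0],dy[1]);X=np.array([np.cos(a),np.sin(a),0]);Y=np.array([-np.sin(a),np.cos(a),0])
H=C.mean(0);print('X',X)
print('rim center in trough frame',(cs.mean(0)-H)@X)
for i in range(4):
  p=H+Y*.09*(1.5-i)+.045*X; p[2]=.16;print(i+1,p.round(4),'shift',to(p).round(2))
np.savez('geo',H=H,X=X,Y=Y)
```

```text
[[ 0.5817  0.1665  0.11  ]
 [ 0.5735  0.1112  0.11  ]
 [ 0.5685  0.0769  0.11  ]
 [ 0.5603  0.0213  0.11  ]
 [ 0.5553 -0.0121  0.11  ]
 [ 0.5466 -0.0679  0.11  ]
 [ 0.5416 -0.1017  0.11  ]
 [ 0.5329 -0.1564  0.11  ]]
pitch 0.09032225820831845 yaw -8.572527930576584
[0.52185961 0.00519558 0.11      ] [0.55756121 0.00472762 0.11      ]
X [ 0.98882797 -0.14906124  0.        ]
rim center in trough frame -0.035372500739001535
1 [0.6222 0.1315 0.16  ] shift [-50.57 -23.9    7.09]
2 [0.6088 0.0425 0.16  ] shift [-53.17 -32.52   7.11]
3 [ 0.5954 -0.0465  0.16  ] shift [-55.78 -41.13   7.12]
4 [ 0.5819 -0.1355  0.16  ] shift [-58.38 -49.75   7.13]
```

```bash
python3 -m creep '[{"travel":[-50.6,-23.9,0],"dr":[0,0,-16.8],"fingers":-1},{"travel":[-50.6,-23.9,0],"dr":[0,0,-16.8],"fingers":-1},{"travel":[-50.6,-23.9,0],"dr":[0,0,-16.8],"fingers":-1},{"travel":[-50.6,-23.9,0],"dr":[0,0,-16.8],"fingers":-1},{"travel":[-50.6,-23.9,0],"dr":[0,0,-16.8],"fingers":-1},{"travel":[-50.6,-23.9,0],"dr":[0,0,-16.8],"fingers":-1},{"travel":[-50.6,-23.9,0],"dr":[0,0,-16.8],"fingers":-1},{"travel":[-50.6,-23.9,0],"dr":[0,0,-16.8],"fingers":-1}]' 30
cat > st.py <<'E'
from h import *
import sys
g=np.load('geo.npz');s,r=rot()
b=lambda i,x,z:np.r_[(g['H']+g['Y']*.09*(2.5-i)+x*g['X'])[:2],z]
if __name__=='__main__':
    i,x,z=int(sys.argv[1]),float(sys.argv[2]),float(sys.argv[3])
    e=s['tool_pos']-g['H'];print('t',s['t'],'trough xyz',(e@g['X']).round(4),(e@g['Y']).round(4),s['tool_pos'][2].round(4),'F',s['contact_force'].round(2),'shift',to(b(i,x,z)).round(2))
    yaw=np.degrees(np.arctan2(*(r.apply([0,1,0])@np.c_[-g['X'],g['Y']])));print('yawerr',yaw.round(2),'z',r.apply([0,0,1]).round(3))
E
python3 st.py 1 .045 .14
```

```text
t: 0.9
tool_pos: [0.5223, 0.2535, 0.2311]
orientation: [-0.0, 0.075, 0.997, -0.0]
contact_force: [1.0, 1.0, 0.0]
gripper_width: -0.0001
t 0.9 trough xyz -0.072 0.2407 0.2311 F [1.04 1.03 0.  ] shift [-11.7  -10.57   9.11]
yawerr 0.0 z [-0. -0. -1.]
```

```bash
python3 -m creep '[{"travel":[-11.7,-10.6,0],"dr":[0,0,0],"fingers":-1},{"travel":[-11.7,-10.6,0],"dr":[0,0,0],"fingers":-1},{"travel":[-11.7,-10.6,0],"dr":[0,0,0],"fingers":-1},{"travel":[-11.7,-10.6,0],"dr":[0,0,0],"fingers":-1},{"travel":[-11.7,-10.6,4.5],"dr":[0,0,0],"fingers":-1},{"travel":[-11.7,-10.6,9.1],"dr":[0,0,0],"fingers":-1},{"travel":[-11.7,-10.6,10.1],"dr":[0,0,0],"fingers":-1},{"travel":[-11.7,-10.6,10.1],"dr":[0,0,0],"fingers":-1}]'
python3 st.py 1 .045 .114
```

```text
t: 1.7
tool_pos: [0.62, 0.1332, 0.1288]
orientation: [-0.002, 0.074, 0.997, -0.001]
contact_force: [-0.2, -0.6, 0.9]
gripper_width: -0.0002
t 1.7 trough xyz 0.0426 0.1363 0.1288 F [-0.2  -0.56  0.89] shift [-0.24 -0.13  1.48]
yawerr 0.03 z [-0.004 -0.001 -1.   ]
```

```bash
python3 -m creep '[{"travel":[-0.2,-0.1,0.8],"dr":[0,0,0],"fingers":-1},{"travel":[-0.2,-0.1,1.4],"dr":[0,0,0],"fingers":-1},{"travel":[-0.2,-0.1,1.7],"dr":[0,0,0],"fingers":-1},{"travel":[-0.2,-0.1,1.8],"dr":[0,0,0],"fingers":-1},{"travel":[-0.2,-0.1,1.9],"dr":[0,0,0],"fingers":-1},{"travel":[-0.2,-0.1,1.9],"dr":[0,0,0],"fingers":-1}]'
python3 st.py 1 .045 .11
```

```text
t: 2.3
tool_pos: [0.6232, 0.1319, 0.1115]
orientation: [0.0, 0.075, 0.997, 0.0]
contact_force: [0.1, 0.6, 0.5]
gripper_width: 0.0001
t 2.3 trough xyz 0.046 0.1355 0.1115 F [0.12 0.64 0.46] shift [ 0.1  -0.05  0.15]
yawerr 0.0 z [ 0.  0. -1.]
```

```bash
for i in 1 2 ; do python3 -m creep '[{"travel":[0,0,0.1],"dr":[0,0,0],"fingers":-1},{"travel":[0,0,0.1],"dr":[0,0,0],"fingers":-1}]' | grep -E "pos|force"; done; python3 st.py 1 .045 .11
```

```text
tool_pos: [0.6231, 0.1318, 0.1103]
contact_force: [-0.5, 0.5, -0.0]
tool_pos: [0.6234, 0.1318, 0.1098]
contact_force: [-0.9, 0.1, 4.7]
t 2.7 trough xyz 0.0461 0.1355 0.1098 F [-0.94  0.08  4.7 ] shift [ 0.11 -0.05 -0.02]
yawerr -0.01 z [ 0.001  0.    -1.   ]
```

```bash
python3 -m creep '[{"travel":[0,0,0.07],"dr":[0,0,0],"fingers":-1},{"travel":[0,0,0.07],"dr":[0,0,0],"fingers":-1}]' | grep -E "pos|force"; python3 st.py 1 .045 .11
```

```text
tool_pos: [0.6234, 0.1318, 0.1097]
contact_force: [-2.4, -1.0, 9.4]
t 2.9 trough xyz 0.0462 0.1355 0.1097 F [-2.42 -1.    9.36] shift [ 0.12 -0.05 -0.03]
yawerr -0.01 z [ 0.001  0.    -1.   ]
```

```bash
python3 -m creep '[{"travel":[0.1,0,-1.5],"dr":[0,0,0],"fingers":-1},{"travel":[0.1,-4.5,-1.5],"dr":[0,0,0],"fingers":-1},{"travel":[0.1,-9,-1.5],"dr":[0,0,0],"fingers":-1},{"travel":[0.1,-9,-1.5],"dr":[0,0,0],"fingers":-1},{"travel":[0.1,-9,-0.7],"dr":[0,0,0],"fingers":-1},{"travel":[0.1,-9,-0.3],"dr":[0,0,0],"fingers":-1},{"travel":[0.1,-9,-0.15],"dr":[0,0,0],"fingers":-1},{"travel":[0.1,-9,-0.15],"dr":[0,0,0],"fingers":-1}]' | grep -E "pos|force"; python3 st.py 2 .045 .11
```

```text
tool_pos: [0.6086, 0.0444, 0.1097]
contact_force: [-0.8, -1.0, 1.3]
t 3.7 trough xyz 0.0446 0.0469 0.1097 F [-0.79 -1.04  1.26] shift [-0.04 -0.19 -0.03]
yawerr 0.12 z [-0.  0. -1.]
```

```bash
for i in 1 2; do python3 -m creep '[{"travel":[0,0,0.07],"dr":[0,0,0],"fingers":-1},{"travel":[0,0,0.07],"dr":[0,0,0],"fingers":-1}]' | grep -E "pos|force";done; python3 st.py 2 .045 .11
```

```text
tool_pos: [0.6087, 0.0444, 0.1097]
contact_force: [-3.0, 0.1, 5.8]
tool_pos: [0.6087, 0.0444, 0.1097]
contact_force: [-3.1, -0.6, 11.0]
t 4.1 trough xyz 0.0446 0.0469 0.1097 F [-3.08 -0.61 11.05] shift [-0.04 -0.19 -0.03]
yawerr 0.1 z [ 0.     0.001 -1.   ]
```

Board 2 is propped too: it held at 11 N. Now board 3.

```bash
python3 -m creep '[{"travel":[0,0,-1.5],"dr":[0,0,0],"fingers":-1},{"travel":[0,-4.5,-1.5],"dr":[0,0,0],"fingers":-1},{"travel":[0,-9.1,-1.5],"dr":[0,0,0],"fingers":-1},{"travel":[0,-9.1,-1.5],"dr":[0,0,0],"fingers":-1},{"travel":[0,-9.1,-0.7],"dr":[0,0,0],"fingers":-1},{"travel":[0,-9.1,-0.3],"dr":[0,0,0],"fingers":-1},{"travel":[0,-9.1,-0.15],"dr":[0,0,0],"fingers":-1},{"travel":[0,-9.1,-0.15],"dr":[0,0,0],"fingers":-1}]' | grep -E "pos|force"; for i in 1 2; do python3 -m creep '[{"travel":[0,0,0.06],"dr":[0,0,0],"fingers":-1},{"travel":[0,0,0.06],"dr":[0,0,0],"fingers":-1}]' | grep -E "pos|force";done; python3 st.py 3 .045 .11
```

```text
tool_pos: [0.5952, -0.045, 0.1098]
contact_force: [0.2, 0.1, 0.6]
tool_pos: [0.5952, -0.0451, 0.1097]
contact_force: [-2.1, 2.4, 4.1]
tool_pos: [0.5952, -0.0451, 0.1097]
contact_force: [-3.5, 2.6, 8.9]
t 5.3 trough xyz 0.0447 -0.0436 0.1097 F [-3.51  2.62  8.86] shift [-0.03 -0.14 -0.03]
yawerr 0.11 z [ 0.     0.001 -1.   ]
```

```bash
python3 -m creep '[{"travel":[0,0,-1.5],"dr":[0,0,0],"fingers":-1},{"travel":[0,-4.5,-1.5],"dr":[0,0,0],"fingers":-1},{"travel":[0,-9.1,-1.5],"dr":[0,0,0],"fingers":-1},{"travel":[0,-9.1,-1.5],"dr":[0,0,0],"fingers":-1},{"travel":[0,-9.1,-0.7],"dr":[0,0,0],"fingers":-1},{"travel":[0,-9.1,-0.3],"dr":[0,0,0],"fingers":-1},{"travel":[0,-9.1,-0.15],"dr":[0,0,0],"fingers":-1},{"travel":[0,-9.1,-0.15],"dr":[0,0,0],"fingers":-1}]' | grep -E "pos|force"; for i in 1 2 3; do python3 -m creep '[{"travel":[0,0,0.06],"dr":[0,0,0],"fingers":-1},{"travel":[0,0,0.06],"dr":[0,0,0],"fingers":-1}]' | grep -E "pos|force";done; python3 st.py 4 .045 .11
```

```text
tool_pos: [0.5817, -0.1353, 0.1101]
contact_force: [0.3, 0.2, -0.1]
tool_pos: [0.5818, -0.1361, 0.1099]
contact_force: [1.2, 0.9, -0.2]
tool_pos: [0.5819, -0.1362, 0.1097]
contact_force: [-0.5, 2.5, 4.6]
tool_pos: [0.5821, -0.1363, 0.1093]
contact_force: [-0.8, 0.9, 5.6]
t 6.7 trough xyz 0.0453 -0.1358 0.1093 F [-0.78  0.9   5.56] shift [ 0.03  0.08 -0.07]
yawerr 0.03 z [ 0.001  0.    -1.   ]
```

Board 4 starts to give at 5.6 N. I'll press on gently.

```bash
python3 -m creep '[{"travel":[0,0,0.2],"dr":[0,0,0],"fingers":-1},{"travel":[0,0,0.4],"dr":[0,0,0],"fingers":-1},{"travel":[0,0,0.6],"dr":[0,0,0],"fingers":-1},{"travel":[0,0,0.6],"dr":[0,0,0],"fingers":-1}]' | grep -E "pos|force";  python3 st.py 4 .045 .08
```

```text
tool_pos: [0.584, -0.1366, 0.1039]
contact_force: [3.4, 1.6, 6.2]
t 7.1 trough xyz 0.0472 -0.1358 0.1039 F [3.37 1.61 6.2 ] shift [0.23 0.08 2.39]
yawerr 0.03 z [ 0.005 -0.    -1.   ]
```

```bash
python3 -m creep '[{"travel":[0.2,0,0.4],"dr":[0,0,0],"fingers":-1},{"travel":[0.2,0,0.8],"dr":[0,0,0],"fingers":-1},{"travel":[0.2,0,1.2],"dr":[0,0,0],"fingers":-1},{"travel":[0.2,0,1.6],"dr":[0,0,0],"fingers":-1},{"travel":[0.2,0,2],"dr":[0,0,0],"fingers":-1},{"travel":[0.2,0,2.4],"dr":[0,0,0],"fingers":-1},{"travel":[0.2,0,2.8],"dr":[0,0,0],"fingers":-1},{"travel":[0.2,0,2.8],"dr":[0,0,0],"fingers":-1}]' | grep -E "pos|force";  python3 st.py 4 .045 .08
python3 - <<'E'
from h import *
snap('scene','sc1')
E
```

```text
tool_pos: [0.5825, -0.1364, 0.0755]
contact_force: [5.5, 1.4, 0.7]
t 7.9 trough xyz 0.0457 -0.1358 0.0755 F [5.47 1.36 0.66] shift [ 0.07  0.09 -0.45]
yawerr 0.03 z [ 0.006 -0.    -1.   ]
```

View pics/sc1.png

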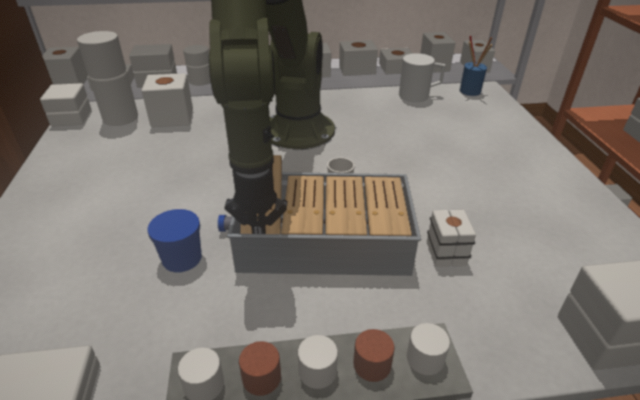

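The scene view shows the board with its near end raised, at about (277,165) behind the gripper. I lift off and measure the tilt.

```bash
python3 -m creep '[{"travel":[0,0,-4],"dr":[0,0,0],"fingers":-1},{"travel":[0,0,-9],"dr":[0,0,0],"fingers":-1},{"travel":[0,0,-14],"dr":[0,0,0],"fingers":-1},{"travel":[0,0,-19],"dr":[0,0,0],"fingers":-1},{"travel":[0,0,-20],"dr":[0,0,0],"fingers":-1},{"travel":[0,0,-20],"dr":[0,0,0],"fingers":-1}]' | grep -E "pos|force";  cat > tilt.py <<'E'
from st import *
import sys
def tilt(cam,f):
    snap(cam,f);a=np.load(f'pics/{f}.npz');d=a['d'];v,u=np.mgrid[0:400,0:640]
    P=np.stack([(u-a['K'][0,2])/a['K'][0,0]*d,(v-a['K'][1,2])/a['K'][1,1]*d,d],-1)
    W=(P-a['t'])@a['R']-g['H']*[1,1,0];x,y,z=W@g['X'],W@g['Y'],W[...,2]
    for i in range(1,5):
        m=(d>0)&(abs(y-.09*(2.5-i))<.03)&(x>-.14)&(x<.068)&(z>.03)&(z<.245)
        if m.sum()<20: print(i,'few');continue
        q=np.c_[x[m],z[m]];vx,vz,x0,z0=cv2.fitLine(q.astype(np.float32),cv2.DIST_HUBER,0,.01,.01).ravel()
        j=q[:,1].argmax();print(i,m.sum(),'tilt',np.arctan(-vz/vx).round(3),'hi',q[j].round(3),'lo',q[q[:,1].argmin()].round(3))
if __name__=='__main__': tilt(sys.argv[1],sys.argv[2])
E
python3 tilt.py top t2; python3 tilt.py scene s2; python3 st.py 4 -.15 .16
```

```text
tool_pos: [0.5804, -0.137, 0.2767]
contact_force: [0.1, 0.1, -0.8]
1 2202 tilt 0.004 hi [-0.1    0.117] lo [-0.139  0.09 ]
2 2231 tilt 0.009 hi [-0.11   0.117] lo [-0.138  0.09 ]
3 2258 tilt 0.012 hi [-0.119  0.117] lo [-0.138  0.09 ]
4 1558 tilt 0.877 hi [-0.073  0.209] lo [0.052 0.056]
1 1638 tilt 0.012 hi [-0.087  0.115] lo [0.063 0.104]
2 1611 tilt 0.013 hi [-0.111  0.115] lo [0.063 0.103]
3 1650 tilt 0.013 hi [-0.093  0.115] lo [0.063 0.103]
4 2219 tilt 0.873 hi [-0.067  0.208] lo [-0.139  0.032]
t 8.65 trough xyz 0.0421 -0.1368 0.2731 F [-0.69 -0.42 -0.75] shift [19.19  0.18 11.35]
yawerr -0.01 z [-0.002  0.    -1.   ]
```

View pics/s2.png

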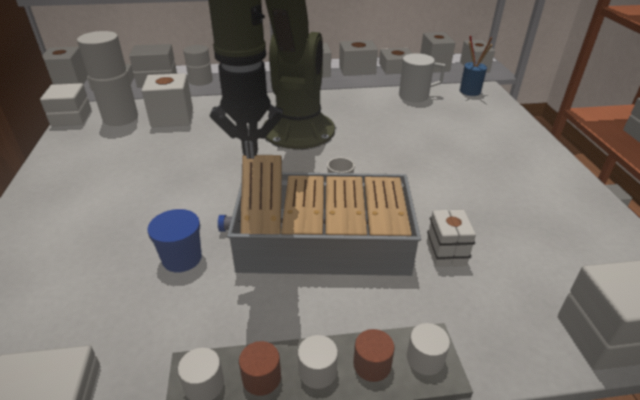

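```bash
python3 -m creep '[{"travel":[5,0.2,0],"dr":[0,0,0],"fingers":-1},{"travel":[10,0.2,0],"dr":[0,0,0],"fingers":-1},{"travel":[15,0.2,0],"dr":[0,0,0],"fingers":-1},{"travel":[17.3,0.2,0],"dr":[0,0,0],"fingers":-1},{"travel":[17.3,0.2,0],"dr":[0,0,0],"fingers":-1},{"travel":[17.3,0.2,5],"dr":[0,0,0],"fingers":-1},{"travel":[17.3,0.2,10],"dr":[0,0,0],"fingers":-1},{"travel":[17.3,0.2,10],"dr":[0,0,0],"fingers":-1}]' | grep -E "pos|force"; python3 st.py 4 -.1 .17; python3 tilt.py scene s3
```

```text
tool_pos: [0.4049, -0.1081, 0.1691]
contact_force: [-0.4, -0.2, 0.9]
t 9.45 trough xyz -0.1341 -0.1343 0.1691 F [-0.41 -0.16  0.86] shift [-3.41 -0.07 -0.13]
yawerr 0.02 z [-0.012  0.003 -1.   ]
1 1646 tilt 0.011 hi [-0.139  0.114] lo [0.062 0.103]
2 1611 tilt 0.012 hi [-0.14   0.115] lo [0.064 0.103]
3 1645 tilt 0.013 hi [-0.071  0.115] lo [0.064 0.103]
4 2715 tilt 0.867 hi [-0.112  0.245] lo [-0.14   0.038]
```

```bash
python3 -m creep '[{"travel":[-1.5,0,0],"dr":[0,0,0],"fingers":-1},{"travel":[-3,0,0],"dr":[0,0,0],"fingers":-1},{"travel":[-4,0,-0.2],"dr":[0,0,0],"fingers":-1},{"travel":[-5,0,-0.6],"dr":[0,0,0],"fingers":-1},{"travel":[-6,0,-1.1],"dr":[0,0,0],"fingers":-1},{"travel":[-7,0,-1.5],"dr":[0,0,0],"fingers":-1},{"travel":[-7.5,0,-1.7],"dr":[0,0,0],"fingers":-1},{"travel":[-7.5,0,-1.7],"dr":[0,0,0],"fingers":-1}]' | grep -E "pos|force"; python3 st.py 4 -.02 .185; python3 tilt.py scene s4
```

```text
tool_pos: [0.4844, -0.1203, 0.1923]
contact_force: [-0.5, -0.8, -0.1]
t 10.3 trough xyz -0.0538 -0.1345 0.1923 F [-0.49 -0.8  -0.15] shift [-3.37 -0.05  0.74]
yawerr 0.01 z [ 0.002 -0.    -1.   ]
1 1631 tilt 0.012 hi [-0.093  0.115] lo [0.061 0.102]
2 1610 tilt 0.011 hi [-0.097  0.114] lo [0.063 0.102]
3 1647 tilt 0.013 hi [-0.122  0.115] lo [0.064 0.103]
4 2462 tilt 1.241 hi [-0.053  0.245] lo [-0.14   0.035]
```

View pics/s4.png

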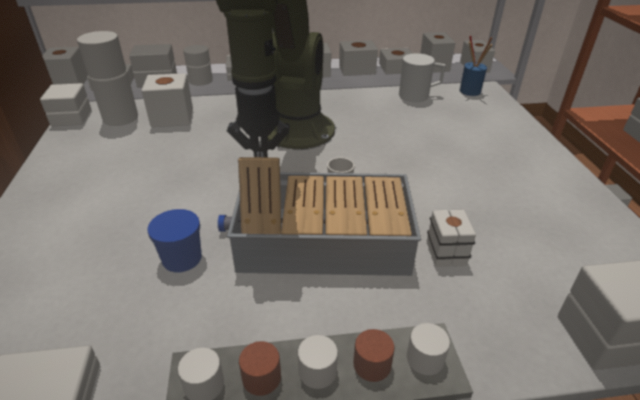

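The view shows the board standing at about 70 degrees with the fingertip behind its top edge, near (258,158). One more push makes it upright.

```bash
python3 -m creep '[{"travel":[-1,0,0],"dr":[0,0,0],"fingers":-1},{"travel":[-1.8,0,0],"dr":[0,0,0],"fingers":-1},{"travel":[-2.6,0,0],"dr":[0,0,0],"fingers":-1},{"travel":[-3.3,0,0],"dr":[0,0,0],"fingers":-1},{"travel":[-3.8,0,0],"dr":[0,0,0],"fingers":-1},{"travel":[-4.1,0,0],"dr":[0,0,0],"fingers":-1},{"travel":[-4.4,0,0],"dr":[0,0,0],"fingers":-1},{"travel":[-4.4,0,0],"dr":[0,0,0],"fingers":-1}]' | grep -E "pos|force"; python3 st.py 4 -.01 .185; python3 tilt.py scene s5
python3 - <<'E'
from st import *
a=np.load('pics/s5.npz');d=a['d'];v,u=np.mgrid[0:400,0:640]
P=np.stack([(u-a['K'][0,2])/a['K'][0,0]*d,(v-a['K'][1,2])/a['K'][1,1]*d,d],-1)
W=(P-a['t'])@a['R']-g['H']*[1,1,0];x,y,z=W@g['X'],W@g['Y'],W[...,2]
for lo in np.arange(.12,.23,.02):
    m=(d>0)&(abs(y+.135)<.03)&(z>lo)&(z<lo+.02)&(x>-.03);print(lo.round(2),m.sum(),np.median(x[m]).round(4))
E
```

```text
tool_pos: [0.527, -0.1267, 0.1916]
contact_force: [-0.1, 0.1, -0.3]
t 11.15 trough xyz -0.0107 -0.1345 0.1916 F [-0.12  0.1  -0.3 ] shift [-0.07 -0.05  0.66]
yawerr 0.0 z [ 0.  0. -1.]
1 1632 tilt 0.013 hi [-0.08   0.115] lo [0.063 0.104]
2 1607 tilt 0.012 hi [0.003 0.114] lo [0.063 0.103]
3 1647 tilt 0.013 hi [-0.114  0.115] lo [0.063 0.102]
4 2226 tilt -1.569 hi [-0.007  0.245] lo [-0.138  0.033]
0.12 213 0.019
0.14 229 0.0189
0.16 232 0.0192
0.18 241 0.0191
0.2 257 0.0191
0.22 352 0.0089
```

The board is at about 1.57 rad: its face lies at x = 19 mm over its whole height. I back off, raise the arm and check.

```bash
python3 -m creep '[{"travel":[2,0,0],"dr":[0,0,0],"fingers":-1},{"travel":[6,0,0],"dr":[0,0,0],"fingers":-1},{"travel":[10,0,0],"dr":[0,0,0],"fingers":-1},{"travel":[10,0,-4],"dr":[0,0,0],"fingers":-1},{"travel":[10,0,-9],"dr":[0,0,0],"fingers":-1},{"travel":[10,0,-12],"dr":[0,0,0],"fingers":-1},{"travel":[10,0,-12],"dr":[0,0,0],"fingers":-1},{"travel":[10,0,-12],"dr":[0,0,0],"fingers":-1}]'; python3 tilt.py scene s6
python3 - <<'E'
from st import *
a=np.load('pics/s6.npz');d=a['d'];v,u=np.mgrid[0:400,0:640]
P=np.stack([(u-a['K'][0,2])/a['K'][0,0]*d,(v-a['K'][1,2])/a['K'][1,1]*d,d],-1)
W=(P-a['t'])@a['R']-g['H']*[1,1,0];x,y,z=W@g['X'],W@g['Y'],W[...,2]
for lo in np.arange(.12,.23,.02):
    m=(d>0)&(abs(y+.135)<.03)&(z>lo)&(z<lo+.02)&(x>-.03);print(lo.round(2),m.sum(),np.median(x[m]).round(4))
E
```

```text
t: 12.0
tool_pos: [0.4278, -0.1118, 0.3123]
orientation: [0.001, 0.075, 0.997, -0.0]
contact_force: [-0.6, 0.4, -0.7]
gripper_width: -0.0002
1 1643 tilt 0.012 hi [-0.12   0.114] lo [0.063 0.104]
2 1611 tilt 0.012 hi [-0.1    0.115] lo [0.06 0.1 ]
3 1645 tilt 0.013 hi [-0.117  0.115] lo [0.063 0.103]
4 2028 tilt 1.569 hi [0.008 0.229] lo [-0.137  0.03 ]
0.12 204 0.0189
0.14 235 0.0191
0.16 233 0.0191
0.18 240 0.0192
0.2 255 0.019
0.22 229 0.0156
```

View pics/s6.png

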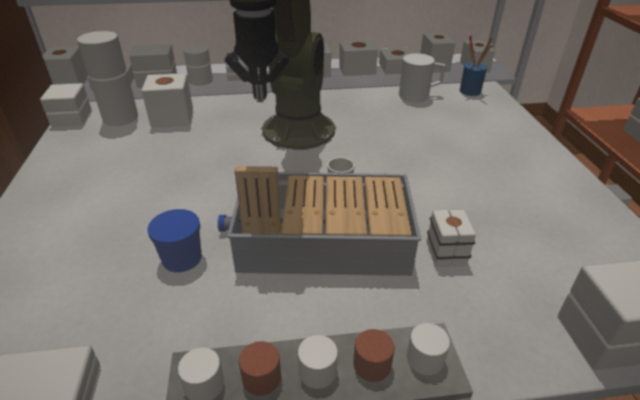

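The board stands upright by itself at about (258,200). The other three boards are level, the objects have not moved, and the robot is clear.

```bash
python3 -c "from workcell import *;hand_in()"
```

```text
the job is handed in; nothing more can be done
```

The loose board was the rightmost one (board 4). It now stands upright by itself, and the job was handed in after about 12 s of the 54 s allowed.

- **Finding it:** I pressed the far ends from left to right. Boards 1, 2 and 3 held firm at 9.4, 11.0 and 8.9 N, while board 4 gave way at about 6 N.
- **Raising it:** I pressed its far end down until it tilted about 0.87 rad, then pushed the raised near end away until it was upright.
- **Last checks:** With the arm backed off and touching nothing, the depth camera puts board 4 at about 1.57 rad, the same as before I let go. The other three boards read level (about 0.01 rad). In the last picture the mould, tub and cup look unmoved. The brush is hidden behind the trough in that view, so I did not check it again, but the fingertip never came near it.

No check failed or disagreed. In one mid-push reading the board 4 tilt printed as -1.569, which is only a sign flip in the line fit at vertical.

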